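Load the film carrier into the scanner

TASK

Ease the film carrier out of its foam case, lifting the white nose first because the orange tail is caught under the grey strip, and lay it down flat outside the case and let go. Then take it by the other end and slide it, face up and nose first, through the scanner's gate until it is fully home against the stop inside. Leave it lying level there, and leave the other things on the table where they are.

Things in the scene. Friction and masses are not known exactly. Their poses are not given: they have to be found in the camera images.
- carrier_mid (a point): Centre (half-way up) of the loose film carrier: a rigid dark bar 180 mm long (x), 50 wide (y), 14 thick (z), about 90 g, plain sides to pinch across its width. +x points to its white nose (last 16 mm, 42 mm wide), -x to its ribbed orange tail (last 40 mm), +z out of its face with three brown film frames. Starts face up in the foam case.
- carrier_nose (a point): Middle of the carrier's white nose face, 90 mm along +x from carrier_mid; same axes.
- carrier_tail (a point): Middle of the carrier's orange tail face, 90 mm along -x from carrier_mid; same axes.
- pocket (a point): Finger gap of the fixed grey foam case, black base (240 x 130 mm): a point 30 mm behind the stored carrier's nose face, on its centre line, half-way up it, 22 mm over the table. +x to the nose end, z up. From 30 mm before to 30 mm beyond it along x the carrier's sides are free out to the case's edges and 13 mm down. Elsewhere foam stands round it with 2 mm play, top 5 mm above this point, also before the nose.
- strip (a point): Middle of the underside of the fixed grey strip across the stored carrier's tail, 150 mm along -x from pocket, 12 mm above it; axes as pocket. 30 mm wide (x), 90 long (y), 6 thick; it covers the tail's last 15 mm with 5 mm of air over it. So the nose must first rise 12 mm or more (pivoting about the tail), then the carrier is drawn out nose first by over 15 mm, then up.
- gate (a point): Middle of the slot's floor edge on the front face of the fixed pale film scanner (orange line on top over the gate; 150 mm wide, 130 deep, top 54 mm above this point); +x is the feed direction into it, z up. The slot is 54 mm wide, 19 mm high above this point, 100 mm deep to a solid stop; its floor is level, 27 mm over the table. A carrier fully home stands out by 80 mm.
- ledge (a point): Outer end of the grey ledge before the gate, on the centre line, 32 mm along -x from gate at the same height; axes as gate. The ledge is 84 mm wide, solid down to the mat, level with the slot's floor except its outer 14 mm, which slope down by 8 mm to this end; two guides on it, 9 mm high, flare from 54 mm apart at the gate to about 67 mm apart here. The last 48 mm of a carrier fully home hang free beyond it.
- stop (a point): Point on the inner stop, 100 mm along +x from gate and 7 mm above it: carrier_nose comes to this point when the carrier is fully home. Axes as gate.
- cutting_mat: Green cutting mat with a grid, fixed and flat, 3 mm thick, so its top is 3 mm over the table. Origin: centre of its underside. It lies under everything: 0.27 to 0.90 m ahead of the base, 0.56 m to either side. The middle, between case and scanner, is clear for laying the carrier down, nose ahead, its centre about 0.57 m ahead of the base and 20 mm towards the scanner.
- glue_a: upright glue stick, green, yellow and black, 29 mm across, 98 mm tall; stands beyond the middle of the mat; bystander. Origin: centre of its underside
- glue_b: second upright glue stick of the same size, at the robot's right; bystander. Origin: centre of its underside
- tape_roll: roll of blue tape lying flat, 96 mm across, 25 mm high, nearest the robot; bystander. Origin: centre of its underside
- craft_knife: capped red craft knife lying flat, about 145 mm long, 14 mm wide, 12 mm high, at the robot's left; bystander. Origin: on its underside near its middle
- phone: black phone lying flat, 146 x 72 x 9 mm, at the robot's left; bystander. Origin: centre of its underside
- knife_case: open wooden knife case, 160 x 100 x 30 mm, at the robot's right; bystander. Origin: centre of its underside
- carrier: The whole film carrier; its origin lies at the centre of its underside, 7 mm under carrier_mid; same axes.

How it is judged:
On the way, in this order (a step that is already met when the one before it is completed fails the run):
1. the nose is lifted clear of the foam while the tail is still under the strip (z of carrier_nose in the frame of pocket above 0.009 m and x of carrier_tail in the frame of pocket below -0.138 m and z of carrier_tail in the frame of pocket below 0.008 m).
2. the carrier lies flat, face up, outside the foam case, let go and at rest (horizontal distance between carrier_mid and pocket above 0.1 m and angle between carrier_mid's own z axis and vertical below 0.08 rad and height (world z) of carrier_mid below 0.045 m and distance between carrier_nose and stop above 0.05 m and linear speed of carrier below 0.02 m/s and contact force between carrier and the fingers below 0.1 N), for 0.2 s.
At the end, for the whole second after the job is handed in: The carrier lies face up and level (within 0.06 rad) in the scanner, in line with the feed (0.06 rad), its nose within 4 mm of the inner stop, 6 mm sideways and 5 mm in height; let go and at rest (x of carrier_nose in the frame of stop between -0.004 and 0.004 m and y of carrier_nose in the frame of stop between -0.006 and 0.006 m and z of carrier_nose in the frame of stop between -0.005 and 0.005 m and angle between carrier_mid's own z axis and vertical below 0.06 rad and angle between the x axis of carrier_mid and the x axis of gate, either way round below 0.06 rad and linear speed of carrier below 0.02 m/s and contact force between carrier and the fingers below 0.1 N); the robot touches nothing.
It fails at once if a bystander is moved by more than 20 mm (distance of any of glue_a, glue_b, tape_roll, craft_knife, phone, knife_case from where it was at the start of the episode above 0.02 m).
It also fails if it takes over 54 s, if anything falls off the work surface, if the arm or the gripper's body presses on something with over 40 N, if the wrist force passes 120 N, or if a joint passes its speed limit or range.

ROBOT

A 6-joint arm with a two-finger parallel gripper is mounted at the origin on the work surface. World frame = base frame: x ahead of the robot, y to its left, z up, the work surface at z = 0. Lengths are in m, angles in rad, forces in N, time in s.
With the tool pointing down it reaches from about 0.4 to 0.825 m from the base axis. Payload 7 kg.
Tool frame: the origin (TCP) lies midway between the tips of the shut fingers; the grasp point (between the pads) lies hold_point_z behind it (hold_point_z is the distance from the TCP to the grasp point, in m); z points along the fingers, y is the line along which they close (so a half turn about z gives the same grasp; the last joint's range is limited). The gripper opens to 88 mm and grips with 3 to 60 N. Pads are 19 mm wide; open, the fingers measure 130 mm over their backs; the gripper's body (78 mm by 193 mm) begins 47 mm behind the grasp point.
Start: joints at [-1.029, 0.359, 0.012, 0, -1.224, -0.288], TCP at [0.169, -0.653, 0.227] pointing down, gripper open.
Joint ranges: [-3.07, 3.07], [-1.43, 2.12], [-1.02, 1.25], [-3.03, 1.67], [-3.05, -0], [-3.03, 3.03]. Speed limits (rad/s): [2.39, 2.39, 3.01, 3.14, 3.14, 3.14].

INTERFACE

Orientations are given as [roll, pitch, yaw] about the fixed x, y, z axes, in that order (R = Rz(yaw) Ry(pitch) Rx(roll)).
In Python, from station import * gives the robot as it stands.
- The arm moves only by the tool apply_moves, never from a script. Its argument "steps" is a list of rows, each an object with "translation": the shift along the world's x, y, z scaled (see below), a list of three; "rotation": the turn, a rotation vector about the world's x, y, z scaled (see below), a list of three. A call has exactly 10 rows; each row is the pose to reach, as a shift and turn from the pose commanded when the call began; what a row does not reach only later rows make up. The controller multiplies each number of a shift by 250 mm and each number of a turn by 30 degrees. A row lasts 1/12 s, in which the tool goes at most 41.7 mm and 7.16 degrees, less where a joint would pass 70% of its speed; a pose out of reach is approached as far as the arm can. A call with a number of a shift or a turn outside -1 to 1 is refused whole. A call with a gripper value outside its range is refused whole. "jaw" is the closure, from -1 (fully open) to 1 (shut), so that 0 is half open, set as the call begins (left out, the last holds). The fingers move at their own pace and stop on an object; "newtons" is the grip in N (left out, the last holds). Time passes only in rows, so rows that repeat a pose let the fingers close, or fill a call up. It gives the time, the measured TCP pose, the force, the opening and the grip force at its end, in the units of the state.
- get_state(): the state, without advancing time (a new reading comes with each control period).
- grab_frame(name): name is "side" or "top"; returns the picture (400x640x3 uint8, blue, green, red); there is no depth.
- camera_model(name): a dict with "fx", "fy", "cx", "cy" (pixels), "k1" (the pictures are not rectified: a ray, as slopes to the right and down, at radius r is drawn at 1 + k1 r^2 times it, then the intrinsics apply), "xyz" and "rotation" of the camera in the world. Camera axes: x right, y down, z forward; pixel columns grow to the right and rows downward; lengths in m; the calibration is good to about 2 mm. A picture is of the moment at which its call begins. camera_model takes no time and is no camera call.
- job_done(): hands the job in; it is judged then, once.
The state is a dict: "t": time; "q": joint angles; "qd": joint speeds; "joint_efforts": joint torques, N m; "eef_pos": TCP position; "ee_rot": TCP orientation; "force": force on the tool from outside, world axes, zero at the start; "moment": the same for the moment, N m; "width": finger opening in m; "gripper_force": force on a finger pad.
Only numpy, scipy, OpenCV 4.12 (cv2) and the standard library are available. Lean on these libraries where they do the work, as an engineer would, in place of code of your own. Each camera call takes 0.05 s, during which the arm holds its last target. There are 200 camera calls.

## Working session

There is one attempt and no reset: what is moved stays moved. The work goes in short steps, Python scripts to look and compute and a tool call to move; the robot and the scene stay as the last step left them, time stands still between calls to the robot, and variables do not carry over. Pictures are saved under pics/ and viewed, at most 10 in all, crops included, and the job is handed in when it is done.

Besides the shell and the picture viewer there is one more tool, called after "Emit:" as name([rows], argument=value, ...), one row to a line, values as JSON. apply_moves: Moves the arm, as the interface text tells. Shifts and turns lie within -1 to 1; 1 stands for 250 mm of shift or 30 degrees of turn. Its arguments: {"type":"object","properties":{"steps":{"type":"array"},"jaw":{"type":"number"},"newtons":{"type":"number"}},"required":["steps"]}

```bash
mkdir -p pics; ls; python3 - <<'E'
from station import *
import cv2
s=get_state(); print({k:s[k] for k in s})
for n in("side","top"):
    cv2.imwrite(f"pics/{n}0.png",grab_frame(n)); print(camera_model(n))
E
```

```text
pics
{'t': 0.0, 'q': array([-1.02888853e+00,  3.59365650e-01,  1.10391954e-02, -3.58120144e-04,
       -1.22411040e+00, -2.88087423e-01]), 'qd': array([-0.00264584,  0.00087512, -0.00136249,  0.000774  , -0.00117361,
        0.00096169]), 'joint_efforts': array([-1.81423053e-03, -5.82722962e+01,  2.93051845e+01,  6.99702144e+00,
        6.79300865e-03, -1.65119905e-04]), 'eef_pos': array([ 0.16933112, -0.65289212,  0.22562644]), 'ee_rot': array([ 3.13992408e+00, -1.43368293e-04, -2.88789412e+00]), 'force': array([-0.03933431, -0.6219598 , -0.52465656]), 'moment': array([ 0.01987535, -0.0108874 , -0.04309608]), 'gripper_force': 0.0, 'width': 0.08748011702238923}
{'fx': 370.2189481982257, 'fy': 370.2189481982257, 'cx': 318.5363360106267, 'cy': 202.43950959516624, 'k1': 0.006830160342614403, 'xyz': array([0.37960291, 0.68053965, 0.76585563]), 'rotation': array([-2.34184437,  0.00663636, -2.88528886])}
{'fx': 471.0890868560478, 'fy': 471.0890868560478, 'cx': 322.5151262408346, 'cy': 197.9605158838637, 'k1': -0.06722269512274785, 'xyz': array([ 0.37452999, -0.00563857,  1.64286603]), 'rotation': array([-3.00091842e+00,  4.75448505e-05, -1.59433996e+00])}
```

View pics/top0.png

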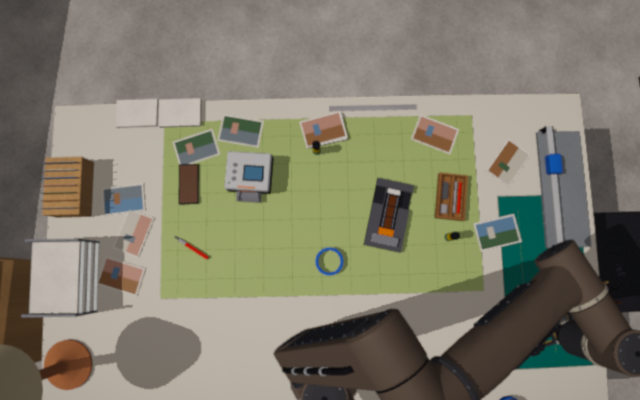

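View pics/side0.png

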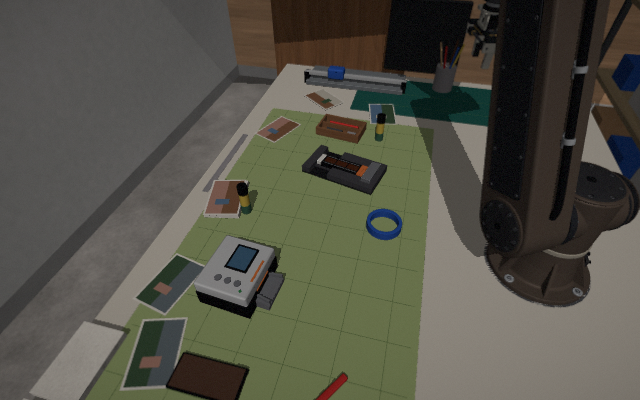

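```bash
python3 - <<'E'
import station
print([(k,getattr(station,k)) for k in dir(station) if not k.startswith('_')])
E
```

```text
[('Unreachable', <class 'station.Unreachable'>), ('camera_model', <function make.<locals>.<lambda> at 0x7fcd0c0485e0>), ('get_state', <function make.<locals>.<lambda> at 0x7fcd0c048540>), ('grab_frame', <function make.<locals>.drawn_camera at 0x7fcd0c048040>), ('hold_point_z', 0.0188), ('job_done', <function connect.<locals>.done at 0x7fcd0bfbf740>)]
```

Top view: the case is at about (388,214), with the white nose at (393,192) and the orange tail at (385,232). The scanner is at (249,173) with its ledge below it at (249,197), so the feed is roughly along +x. Next I'll measure with masks.

```bash
cat > h.py <<'E'
from station import *
import cv2, numpy as np
from scipy.spatial.transform import Rotation as Ro
from scipy.optimize import brentq
def cast(n,uv,z):
    m=camera_model(n); out=[]
    R=Ro.from_euler('xyz',m['rotation']).as_matrix()
    for u,v in np.atleast_2d(uv):
        d=np.array([(u-m['cx'])/m['fx'],(v-m['cy'])/m['fy']]); rd=np.hypot(*d)
        r=brentq(lambda r:r*(1+m['k1']*r*r)-rd,0,2) if rd>1e-9 else 0
        s=d*(r/rd if rd>1e-9 else 1)
        w=R@np.array([s[0],s[1],1]); out.append(m['xyz']+w*(z-m['xyz'][2])/w[2])
    return np.array(out)
def proj(n,P):
    m=camera_model(n); R=Ro.from_euler('xyz',m['rotation']).as_matrix()
    c=(np.atleast_2d(P)-m['xyz'])@R; s=c[:,:2]/c[:,2:]
    s=s*(1+m['k1']*(s**2).sum(1,keepdims=True))
    return s*[m['fx'],m['fy']]+[m['cx'],m['cy']]
def blob(im,roi,cond,z,n):
    x0,y0,x1,y1=roi; c=im[y0:y1,x0:x1].astype(int)
    k=cond(c[...,0],c[...,1],c[...,2]).astype(np.uint8)
    nn,l,st,ce=cv2.connectedComponentsWithStats(k)
    i=1+np.argmax(st[1:,4]); ys,xs=np.where(l==i)
    return np.c_[xs+x0,ys+y0].astype(float)
E
python3 - <<'E'
from h import *
t=cv2.imread('pics/top0.png'); s=cv2.imread('pics/side0.png')
a=cv2.resize(t[165:255,350:430],None,fx=5,fy=5,interpolation=cv2.INTER_NEAREST)
b=cv2.resize(t[140:210,215:285],None,fx=5,fy=5,interpolation=cv2.INTER_NEAREST)
b=cv2.copyMakeBorder(b,0,100,0,0,cv2.BORDER_CONSTANT)
cv2.imwrite('pics/z0.png',np.hstack([a,b]))
orange=lambda B,G,R:(R>150)&(B<90)&(R-G>60)
white=lambda B,G,R:(B>140)&(G>140)&(R>140)
# base of checks
def rep(nm,p,z,n):
    w=cast(n,p,z); print(nm,n,len(p),p.mean(0).round(1),w.mean(0).round(4), 'ext',np.ptp(w,axis=0).round(3))
rep('tail',blob(t,(360,170,420,260),orange,0,'top'),.029,'top')
rep('nose',blob(t,(375,175,410,210),white,0,'top'),.029,'top')
rep('tail',blob(s,(300,140,395,195),orange,0,'side'),.029,'side')
rep('nose',blob(s,(300,140,345,175),white,0,'side'),.029,'side')
rep('line',blob(s,(190,230,285,310),orange,0,'side'),.081,'side')
rep('line',blob(t,(215,140,285,210),lambda B,G,R:(R-B>50)&(R-G>40),0,'top'),.081,'top')
rep('scantop',blob(t,(215,140,285,210),lambda B,G,R:(B>130)&(G>130)&(R>130),0,'top'),.081,'top')
E
```

```text
tail top 98 [385.6 231.6] [ 0.4814 -0.2245  0.029 ] ext [0.032 0.052 0.   ]
nose top 52 [393.7 191.3] [ 0.6205 -0.2586  0.029 ] ext [0.018 0.038 0.   ]Traceback (most recent call last):
  File "<stdin>", line 14, in <module>
  File "h.py", line 23, in blob
    i=1+np.argmax(st[1:,4]); ys,xs=np.where(l==i)
        ~~~~~~~~~^^^^^^^^^^
    return _wrapfunc(a, 'argmax', axis=axis, out=out, **kwds)
    return bound(*args, **kwds)
ValueError: attempt to get argmax of an empty sequence
```

View pics/z0.png

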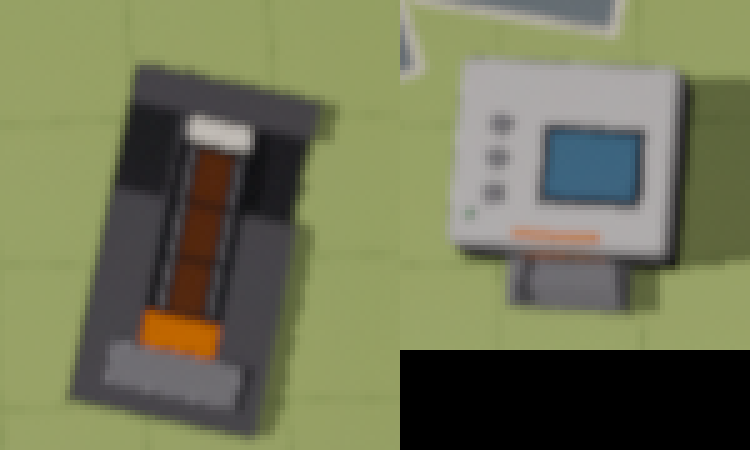

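The zoom shows the nose at crop (220,133) and the orange tail at (180,335) under the strip, with the black finger gaps beside the nose end. In the scanner crop, the orange line is at about (555,237) and the ledge at (570,285).

```bash
python3 - <<'E'
from h import *
t=cv2.imread('pics/top0.png'); s=cv2.imread('pics/side0.png')
def rep(nm,n,im,roi,cond,z):
    try: p=blob(im,roi,cond,0,n)
    except ValueError: print(nm,n,'none'); return
    w=cast(n,p,z); print(nm,n,len(p),p.mean(0).round(1),w.mean(0).round(4),'ext',np.ptp(w,axis=0).round(3))
    r=cv2.minAreaRect(((w[:,:2]-w[:,:2].mean(0))*1e4).astype(np.float32)); print('   rect c',(np.array(r[0])/1e4+w[:,:2].mean(0)).round(4),'size',np.round(np.array(r[1])/1e4,4),'ang',round(r[2],2))
org=lambda B,G,R:(R-B>50)&(R-G>30)&(R>110)
rep('tail','side',s,(340,150,395,195),org,.029)
rep('nose','side',s,(300,140,345,175),lambda B,G,R:(B>120)&(G>120)&(R>120),.029)
rep('line','side',s,(190,230,285,310),org,.081)
rep('line','top',t,(215,140,285,210),lambda B,G,R:(R-B>40)&(R-G>30)&(R>150),.081)
rep('scantop','top',t,(224,150,272,192),lambda B,G,R:((B>110)&(abs(B-R)<30))|((B>R+20)&(B>90)),.081)
rep('ledge','top',t,(235,191,265,205),lambda B,G,R:(abs(G-B)<25)&(B>50),.027)
rep('case','top',t,(355,170,425,260),lambda B,G,R:(abs(G-B)<14)&(abs(R-G)<14)&(B<130),.027)
rep('strip','top',t,(365,225,405,250),lambda B,G,R:(B>95)&(abs(G-B)<20)&(abs(R-G)<20),.040)
E
```

```text
tail side 63 [361.4 170.3] [ 0.4829 -0.2246  0.029 ] ext [0.027 0.053 0.   ]
   rect c [ 0.4828 -0.225 ] size [0.0526 0.0177] ang 75.66
nose side 34 [321.  157.9] [ 0.6215 -0.2553  0.029 ] ext [0.02  0.046 0.   ]
   rect c [ 0.6218 -0.2534] size [0.0465 0.0112] ang 73.09
line side 55 [256.7 270.9] [0.6409 0.2457 0.081 ] ext [0.009 0.06  0.   ]
   rect c [0.6408 0.2449] size [0.0599 0.0052] ang 85.01
line top 37 [246.3 186.7] [0.6399 0.2449 0.081 ] ext [0.008 0.054 0.   ]
   rect c [0.639  0.2459] size [0.0541 0.0068] ang 88.62
scantop top 1553 [246.9 169.9] [0.6975 0.2429 0.081 ] ext [0.138 0.156 0.   ]
   rect c [0.6956 0.2421] size [0.1491 0.1311] ang 85.24
ledge top 272 [248.6 195.8] [0.6171 0.2453 0.027 ] ext [0.037 0.101 0.   ]
   rect c [0.6162 0.2427] size [0.1012 0.0351] ang 88.63
case top 2010 [388.6 214.8] [ 0.5396 -0.2376  0.027 ] ext [0.252 0.178 0.   ]
   rect c [ 0.541  -0.2386] size [0.1278 0.2354] ang 76.28
strip top 219 [383.8 239.7] [ 0.4534 -0.216   0.04  ] ext [0.043 0.089 0.   ]
   rect c [ 0.4537 -0.2168] size [0.0892 0.0303] ang 76.03
```

Emit:
apply_moves([
  {"translation": [0.06,0.05,0],"rotation": [0,0,-0.08]},
  {"translation": [0.15,0.14,0],"rotation": [0,0,-0.18]},
  {"translation": [0.25,0.23,0],"rotation": [0,0,-0.28]},
  {"translation": [0.35,0.33,0],"rotation": [0,0,-0.38]},
  {"translation": [0.46,0.43,0],"rotation": [0,0,-0.5]},
  {"translation": [0.56,0.52,0],"rotation": [0,0,-0.62]},
  {"translation": [0.66,0.61,0],"rotation": [0,0,-0.74]},
  {"translation": [0.75,0.7,0],"rotation": [0,0,-0.86]},
  {"translation": [0.82,0.76,0],"rotation": [0,0,-0.948]},
  {"translation": [0.86,0.8,0],"rotation": [0,0,-0.948]},
], jaw=-1, newtons=30)

```text
t: 0.93
eef_pos: [0.3861, -0.4515, 0.2263]
ee_rot: [3.141, -0.0, 2.898]
force: [0.5, 0.4, 0.7]
width: 0.0875
gripper_force: 0.0
```

Emit:
apply_moves([
  {"translation": [0.06,0.05,0],"rotation": [0,0,0]},
  {"translation": [0.15,0.14,0],"rotation": [0,0,0]},
  {"translation": [0.26,0.24,-0.02],"rotation": [0,0,0]},
  {"translation": [0.37,0.345,-0.06],"rotation": [0,0,0]},
  {"translation": [0.48,0.45,-0.12],"rotation": [0,0,0]},
  {"translation": [0.59,0.55,-0.2],"rotation": [0,0,0]},
  {"translation": [0.69,0.64,-0.29],"rotation": [0,0,0]},
  {"translation": [0.78,0.73,-0.39],"rotation": [0,0,0]},
  {"translation": [0.854,0.796,-0.48],"rotation": [0,0,0]},
  {"translation": [0.854,0.796,-0.505],"rotation": [0,0,0]},
])

```text
t: 1.77
eef_pos: [0.5988, -0.2512, 0.0956]
ee_rot: [3.141, -0.005, 2.903]
force: [0.3, -0.2, 0.6]
width: 0.0878
gripper_force: 0.0
```

```bash
python3 - <<'E'
from h import *
im=grab_frame("side"); s=get_state(); print(s['t'],s['eef_pos'].round(4),s['ee_rot'].round(4))
P=np.array([.5995,-.2525,.022]);print(proj('side',[P,s['eef_pos']]).round(1))
cv2.imwrite('pics/s1.png',cv2.resize(im[90:210,250:410],None,fx=5,fy=5))
E
```

```text
1.8167 [ 0.5972 -0.2523  0.0957] [-3.1415 -0.0063  2.9022]
[[327.4 161.1]
 [328.3 142.5]]
```

View pics/s1.png

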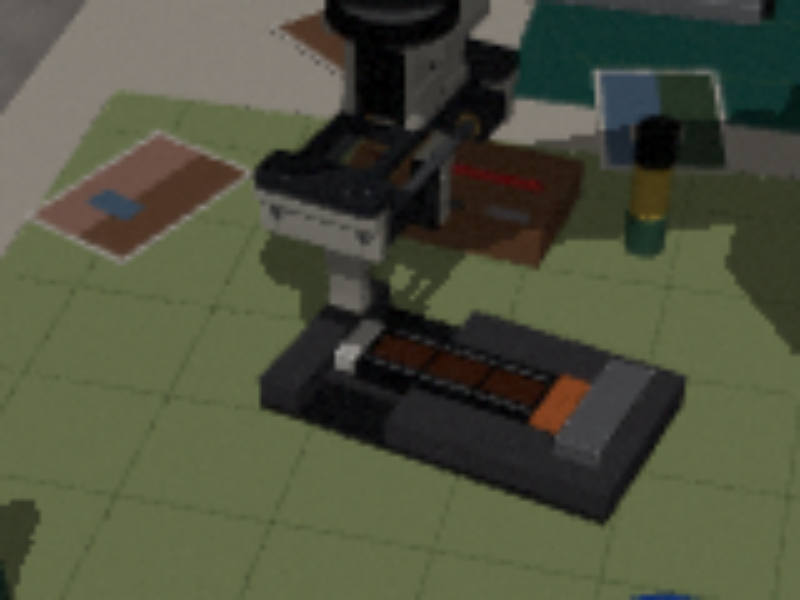

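The side view shows the gripper open and straddling the nose end at crop (350,340), in line with the black finger gaps. Next I'll descend part way and check the settling.

Emit:
apply_moves([
  {"translation": [0,0,-0.03],"rotation": [0,0,0]},
  {"translation": [0,0,-0.07],"rotation": [0,0,0]},
  {"translation": [0,0,-0.11],"rotation": [0,0,0]},
  {"translation": [0,0,-0.15],"rotation": [0,0,0]},
  {"translation": [0,0,-0.18],"rotation": [0,0,0]},
  {"translation": [0,0,-0.21],"rotation": [0,0,0]},
  {"translation": [0,0,-0.23],"rotation": [0,0,0]},
  {"translation": [0,0,-0.24],"rotation": [0,0,0]},
  {"translation": [0,0,-0.24],"rotation": [0,0,0]},
  {"translation": [0,0,-0.24],"rotation": [0,0,0]},
])

```text
t: 2.65
eef_pos: [0.5981, -0.2544, 0.0404]
ee_rot: [-3.142, 0.0, 2.899]
force: [0.2, 0.5, 0.4]
width: 0.0881
gripper_force: 0.0
```

```bash
python3 - <<'E'
from h import *
s=get_state(); print(s['t'],s['eef_pos'].round(4),s['ee_rot'].round(4),s['qd'].round(4),s['force'].round(2),s['q'].round(3))
E
```

```text
2.65 [ 0.5981 -0.2544  0.0404] [-3.1415e+00  2.0000e-04  2.8991e+00] [ 0.0019 -0.0087  0.0061  0.0003 -0.001  -0.0011] [0.21 0.54 0.37] [-0.103  0.483 -0.259  0.    -0.829 -1.711]
```

Emit:
apply_moves([
  {"translation": [0.006,0.008,-0.02],"rotation": [0,0,0]},
  {"translation": [0.006,0.008,-0.04],"rotation": [0,0,0]},
  {"translation": [0.006,0.008,-0.06],"rotation": [0,0,0]},
  {"translation": [0.006,0.008,-0.075],"rotation": [0,0,0]},
  {"translation": [0.006,0.008,-0.085],"rotation": [0,0,0]},
  {"translation": [0.006,0.008,-0.09],"rotation": [0,0,0]},
  {"translation": [0.006,0.008,-0.09],"rotation": [0,0,0]},
  {"translation": [0.006,0.008,-0.09],"rotation": [0,0,0]},
  {"translation": [0.006,0.008,-0.09],"rotation": [0,0,0]},
  {"translation": [0.006,0.008,-0.09],"rotation": [0,0,0]},
])

```text
t: 3.48
eef_pos: [0.5996, -0.2524, 0.0181]
ee_rot: [3.142, 0.0, 2.899]
force: [0.4, 0.0, -0.1]
width: 0.0875
gripper_force: 0.0
```

Emit:
apply_moves([
  {"translation": [0,0,0],"rotation": [0,0,0]},
  {"translation": [0,0,0],"rotation": [0,0,0]},
  {"translation": [0,0,0],"rotation": [0,0,0]},
  {"translation": [0,0,0],"rotation": [0,0,0]},
  {"translation": [0,0,0],"rotation": [0,0,0]},
  {"translation": [0,0,0],"rotation": [0,0,0]},
  {"translation": [0,0,0],"rotation": [0,0,0]},
  {"translation": [0,0,0],"rotation": [0,0,0]},
  {"translation": [0,0,0],"rotation": [0,0,0]},
  {"translation": [0,0,0],"rotation": [0,0,0]},
], jaw=1, newtons=30)

```text
t: 4.32
eef_pos: [0.5995, -0.2524, 0.0178]
ee_rot: [-3.142, 0.0, 2.899]
force: [-0.4, 0.6, -0.7]
width: 0.0493
gripper_force: 30.0
```

Emit:
apply_moves([
  {"translation": [0,0,0.008],"rotation": [-0.006,-0.025,0]},
  {"translation": [-0.001,0,0.017],"rotation": [-0.013,-0.052,0]},
  {"translation": [-0.001,0,0.026],"rotation": [-0.02,-0.08,0]},
  {"translation": [-0.002,0,0.035],"rotation": [-0.027,-0.108,0]},
  {"translation": [-0.003,0,0.044],"rotation": [-0.034,-0.136,0]},
  {"translation": [-0.004,0.001,0.053],"rotation": [-0.041,-0.164,0]},
  {"translation": [-0.004,0.001,0.061],"rotation": [-0.047,-0.189,0]},
  {"translation": [-0.005,0.001,0.068],"rotation": [-0.052,-0.21,0]},
  {"translation": [-0.005,0.001,0.068],"rotation": [-0.052,-0.21,0]},
  {"translation": [-0.005,0.001,0.068],"rotation": [-0.052,-0.21,0]},
])

```text
t: 5.15
eef_pos: [0.5981, -0.2521, 0.0351]
ee_rot: [-3.142, 0.114, 2.899]
force: [0.3, -0.1, -1.4]
width: 0.0497
gripper_force: 30.0
```

```bash
python3 - <<'E'
from h import *
im=grab_frame("side"); s=get_state(); print(s['t'],s['eef_pos'].round(4),s['ee_rot'].round(4),s['force'].round(2),s['width'])
cv2.imwrite('pics/s2.png',cv2.resize(im[100:200,270:400],None,fx=6,fy=6))
E
```

```text
5.2 [ 0.5982 -0.2521  0.0349] [-3.1416  0.1132  2.899 ] [ 0.07  0.71 -1.48] 0.04959324714927806
```

View pics/s2.png

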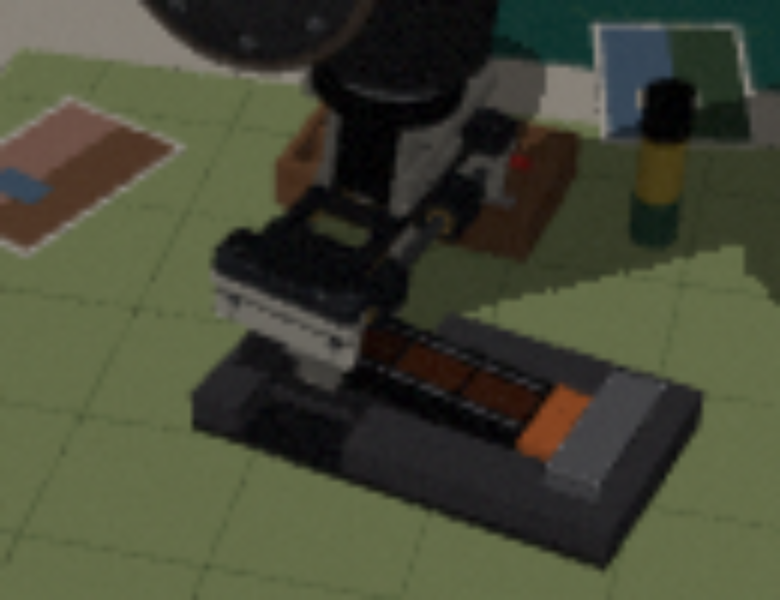

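The carrier's nose end is raised and the orange tail is still under the strip at crop (560,420). The grip is holding, so I'll draw it out nose first.

Emit:
apply_moves([
  {"translation": [0.012,-0.003,0.002],"rotation": [0,0,0]},
  {"translation": [0.03,-0.007,0.003],"rotation": [0,0,0]},
  {"translation": [0.048,-0.012,0.004],"rotation": [0,0,0]},
  {"translation": [0.066,-0.016,0.004],"rotation": [0,0,0]},
  {"translation": [0.084,-0.021,0.004],"rotation": [0,0,0]},
  {"translation": [0.1,-0.025,0.004],"rotation": [0,0,0]},
  {"translation": [0.115,-0.028,0.004],"rotation": [0,0,0]},
  {"translation": [0.124,-0.031,0.004],"rotation": [0,0,0]},
  {"translation": [0.124,-0.031,0.004],"rotation": [0,0,0]},
  {"translation": [0.124,-0.031,0.004],"rotation": [0,0,0]},
])

```text
t: 6.03
eef_pos: [0.6292, -0.2599, 0.0357]
ee_rot: [-3.142, 0.113, 2.899]
force: [-0.0, -0.4, -1.3]
width: 0.0496
gripper_force: 30.0
```

Emit:
apply_moves([
  {"translation": [0,0,0.02],"rotation": [0,0,0]},
  {"translation": [0,0,0.05],"rotation": [0,0,0]},
  {"translation": [0,0,0.09],"rotation": [0,0,0]},
  {"translation": [0,0,0.14],"rotation": [0.01,0.03,0]},
  {"translation": [0,0,0.19],"rotation": [0.02,0.08,0]},
  {"translation": [0,0,0.24],"rotation": [0.03,0.12,0]},
  {"translation": [0,0,0.28],"rotation": [0.04,0.16,0]},
  {"translation": [0,0,0.31],"rotation": [0.052,0.21,0]},
  {"translation": [0,0,0.32],"rotation": [0.052,0.21,0]},
  {"translation": [0,0,0.32],"rotation": [0.052,0.21,0]},
])

```text
t: 6.87
eef_pos: [0.6301, -0.26, 0.1174]
ee_rot: [3.141, 0.003, 2.899]
force: [-0.7, -0.8, -1.2]
width: 0.05
gripper_force: 30.0
```

```bash
python3 - <<'E'
from h import *
im=grab_frame("side"); t=grab_frame("top"); s=get_state(); print(s['t'],s['eef_pos'].round(4),s['ee_rot'].round(4),s['force'].round(2),s['width'])
a=cv2.resize(im[80:200,240:400],None,fx=5,fy=5)
cv2.imwrite('pics/s3.png',a)
for n,nm in((im,'side'),(t,'top')):
    roi=(300,120,400,195) if nm=='side' else (360,170,430,260)
    p=blob(n,roi,lambda B,G,R:(R-B>50)&(R-G>30)&(R>110),0,nm); print(nm,len(p),p.mean(0).round(1),cast(nm,p,.115-.018+.029).mean(0).round(4))
E
```

```text
6.9667 [ 0.6289 -0.2597  0.1159] [3.1413e+00 7.0000e-04 2.8988e+00] [-1.48 -0.46 -1.38] 0.04937003086118649
side 168 [356.6 143.5] [ 0.505  -0.2259  0.126 ]
top 249 [390.8 222.9] [ 0.5028 -0.2293  0.126 ]
```

View pics/s3.png

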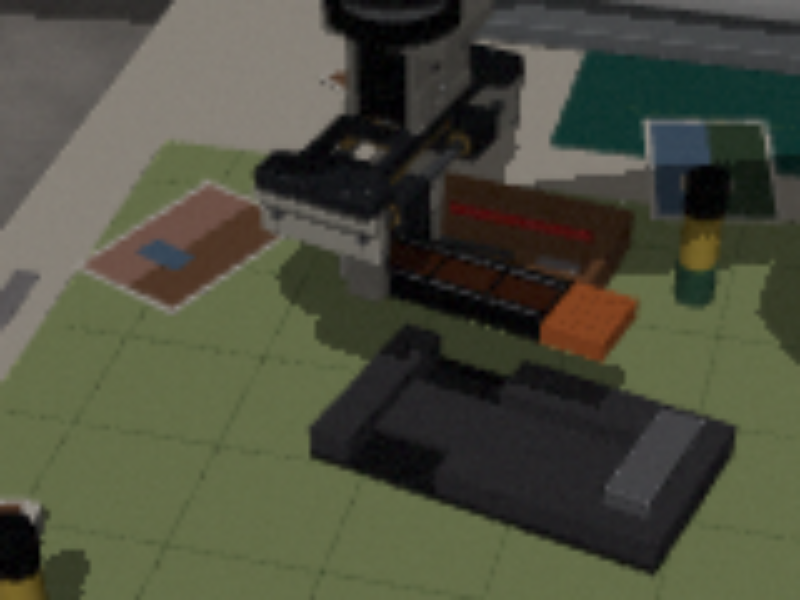

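The carrier is clear of the case and level, with the orange tail at crop (590,320) matching its predicted place. I'll carry it over to the clear middle of the mat.

Emit:
apply_moves([
  {"translation": [0,0.05,0],"rotation": [0,0,0.02]},
  {"translation": [0,0.14,0],"rotation": [0,0,0.05]},
  {"translation": [0,0.26,0],"rotation": [0,0,0.09]},
  {"translation": [0,0.39,0],"rotation": [0,0,0.13]},
  {"translation": [0,0.52,0],"rotation": [0,0,0.17]},
  {"translation": [0,0.65,0],"rotation": [0,0,0.21]},
  {"translation": [0,0.77,-0.03],"rotation": [0,0,0.25]},
  {"translation": [0,0.87,-0.08],"rotation": [0,0,0.28]},
  {"translation": [0,0.94,-0.13],"rotation": [0,0,0.3]},
  {"translation": [0,0.98,-0.16],"rotation": [0,0,0.3]},
])

```text
t: 7.8
eef_pos: [0.6279, -0.0124, 0.0744]
ee_rot: [-3.142, -0.001, 3.059]
force: [-0.0, -0.0, -0.7]
width: 0.0496
gripper_force: 30.0
```

Emit:
apply_moves([
  {"translation": [0,0.04,-0.05],"rotation": [0,0,0]},
  {"translation": [0,0.08,-0.1],"rotation": [0,0,0]},
  {"translation": [0,0.11,-0.15],"rotation": [0,0,0]},
  {"translation": [0,0.12,-0.19],"rotation": [0,0,0]},
  {"translation": [0,0.12,-0.21],"rotation": [0,0,0]},
  {"translation": [0,0.12,-0.22],"rotation": [0,0,0]},
  {"translation": [0,0.12,-0.22],"rotation": [0,0,0]},
  {"translation": [0,0.12,-0.22],"rotation": [0,0,0]},
  {"translation": [0,0.12,-0.22],"rotation": [0,0,0]},
  {"translation": [0,0.12,-0.22],"rotation": [0,0,0]},
])

```text
t: 8.63
eef_pos: [0.6296, 0.0149, 0.0215]
ee_rot: [3.141, 0.001, 3.056]
force: [0.4, -0.3, 0.0]
width: 0.0496
gripper_force: 30.0
```

```bash
python3 - <<'E'
from h import *
s=get_state(); print(s['t'],s['eef_pos'].round(4),s['ee_rot'].round(4),s['force'].round(2),s['width'],s['q'].round(2))
E
```

```text
8.6333 [0.6296 0.0149 0.0215] [3.1412e+00 1.0000e-03 3.0556e+00] [ 0.44 -0.3   0.01] 0.04962267793190723 [ 0.33  0.48 -0.32  0.   -0.77 -1.99]
```

Emit:
apply_moves([
  {"translation": [0,0,-0.01],"rotation": [0,0,0]},
  {"translation": [0,0,-0.02],"rotation": [0,0,0]},
  {"translation": [0,0,-0.03],"rotation": [0,0,0]},
  {"translation": [0,0,-0.04],"rotation": [0,0,0]},
  {"translation": [0,0,-0.048],"rotation": [0,0,0]},
  {"translation": [0,0,-0.054],"rotation": [0,0,0]},
  {"translation": [0,0,-0.058],"rotation": [0,0,0]},
  {"translation": [0,0,-0.06],"rotation": [0,0,0]},
  {"translation": [0,0,-0.06],"rotation": [0,0,0]},
  {"translation": [0,0,-0.06],"rotation": [0,0,0]},
])

```text
t: 9.47
eef_pos: [0.6292, 0.0151, 0.0059]
ee_rot: [3.142, 0.0, 3.056]
force: [-0.8, -0.3, -0.3]
width: 0.0498
gripper_force: 30.0
```

Emit:
apply_moves([
  {"translation": [0,0,0],"rotation": [0,0,0]},
  {"translation": [0,0,0],"rotation": [0,0,0]},
  {"translation": [0,0,0],"rotation": [0,0,0]},
  {"translation": [0,0,0],"rotation": [0,0,0]},
  {"translation": [0,0,0],"rotation": [0,0,0]},
  {"translation": [0,0,0],"rotation": [0,0,0]},
  {"translation": [0,0,0],"rotation": [0,0,0]},
  {"translation": [0,0,0.03],"rotation": [0,0,0]},
  {"translation": [0,0,0.08],"rotation": [0,0,0]},
  {"translation": [0,0,0.13],"rotation": [0,0,0]},
], jaw=-1)

```text
t: 10.3
eef_pos: [0.6289, 0.015, 0.0388]
ee_rot: [-3.141, -0.001, 3.056]
force: [0.5, 0.1, 0.8]
width: 0.0877
gripper_force: 0.0
```

```bash
python3 - <<'E'
from h import *
org=lambda B,G,R:(R-B>50)&(R-G>30)&(R>110)
for nm,roi in(('top',(280,190,350,248)),('side',(270,160,420,260))):
    im=grab_frame(nm); cv2.imwrite(f'pics/{nm}4.png',im)
    p=blob(im,roi,org,0,nm); w=cast(nm,p,.017)
    r=cv2.minAreaRect(((w[:,:2]-w[:,:2].mean(0))*1e4).astype(np.float32))
    print(nm,len(p),p.mean(0).round(1),w.mean(0).round(4),'rect',(np.array(r[0])/1e4+w[:,:2].mean(0)).round(4),np.round(np.array(r[1])/1e4,4),round(r[2],1))
print(get_state()['eef_pos'].round(4))
E
```

```text
top 190 [312.9 228.2] [0.5001 0.0246 0.017 ] rect [0.5007 0.0244] [0.0485 0.0415] 88.7
side 254 [338.8 231.1] [0.499  0.0297 0.017 ] rect [0.4991 0.0294] [0.0621 0.0399] 86.8
[0.6308 0.0155 0.0409]
```

Emit:
apply_moves([
  {"translation": [0,0,0.05],"rotation": [0,0,0]},
  {"translation": [-0.03,0,0.09],"rotation": [0,0,0]},
  {"translation": [-0.09,0.01,0.12],"rotation": [0,0,0]},
  {"translation": [-0.17,0.02,0.12],"rotation": [0,0,0]},
  {"translation": [-0.25,0.025,0.12],"rotation": [0,0,0]},
  {"translation": [-0.33,0.03,0.12],"rotation": [0,0,0]},
  {"translation": [-0.41,0.035,0.12],"rotation": [0,0,0]},
  {"translation": [-0.47,0.04,0.12],"rotation": [0,0,0]},
  {"translation": [-0.518,0.044,0.12],"rotation": [0,0,0]},
  {"translation": [-0.518,0.044,0.12],"rotation": [0,0,0]},
])

```text
t: 11.23
eef_pos: [0.497, 0.0258, 0.0686]
ee_rot: [3.141, -0.001, 3.056]
force: [-0.0, -0.2, -1.0]
width: 0.0873
gripper_force: 0.0
```

```bash
python3 - <<'E'
from h import *
wh=lambda B,G,R:(B>125)&(G>125)&(R>125)
for nm,roi in(('top',(300,160,335,205)),('side',(230,160,360,240))):
    im=grab_frame(nm); cv2.imwrite(f'pics/{nm}5.png',im)
    try: p=blob(im,roi,wh,0,nm)
    except ValueError: print('none'); continue
    w=cast(nm,p,.017)
    print(nm,len(p),p.mean(0).round(1),w.mean(0).round(4),np.ptp(w,axis=0).round(3))
s=get_state();print(s['eef_pos'].round(4),s['ee_rot'].round(3))
a=cv2.imread('pics/top5.png')[150:250,260:360]; b=cv2.imread('pics/side5.png')[160:260,240:400]
cv2.imwrite('pics/z5.png',np.hstack([cv2.resize(a,None,fx=3,fy=3),cv2.resize(b,None,fx=3,fy=3)]))
E
```

```text
top 68 [315.1 184.8] [0.6519 0.0138 0.017 ] [0.019 0.042 0.   ]
side 53 [286.8 217. ] [0.6507 0.0146 0.017 ] [0.016 0.043 0.   ]
[0.4997 0.0263 0.0689] [3.141e+00 1.000e-03 3.057e+00]
```

View pics/z5.png

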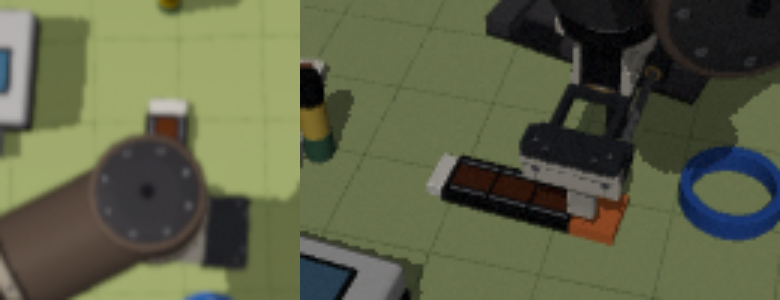

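The carrier lies flat and face up on the mat, nose ahead at crop (170,105). The gripper is above the orange tail at crop (595,215). I'll descend and grip.

Emit:
apply_moves([
  {"translation": [0,0,-0.03],"rotation": [0,0,0]},
  {"translation": [0,0,-0.08],"rotation": [0,0,0]},
  {"translation": [0,0,-0.13],"rotation": [0,0,0]},
  {"translation": [0,0,-0.17],"rotation": [0,0,0]},
  {"translation": [0,0,-0.2],"rotation": [0,0,0]},
  {"translation": [0,0,-0.22],"rotation": [0,0,0]},
  {"translation": [0,0,-0.235],"rotation": [0,0,0]},
  {"translation": [0,0,-0.245],"rotation": [0,0,0]},
  {"translation": [0,0,-0.25],"rotation": [0,0,0]},
  {"translation": [0,0,-0.25],"rotation": [0,0,0]},
])

```text
t: 12.17
eef_pos: [0.4998, 0.0262, 0.0058]
ee_rot: [3.142, 0.0, 3.056]
force: [0.9, -0.3, 0.7]
width: 0.0874
gripper_force: 0.0
```

Emit:
apply_moves([
  {"translation": [0,0,0],"rotation": [0,0,0]},
  {"translation": [0,0,0],"rotation": [0,0,0]},
  {"translation": [0,0,0],"rotation": [0,0,0]},
  {"translation": [0,0,0],"rotation": [0,0,0]},
  {"translation": [0,0,0],"rotation": [0,0,0]},
  {"translation": [0,0,0],"rotation": [0,0,0]},
  {"translation": [0,0,0],"rotation": [0,0,0]},
  {"translation": [0,0,0],"rotation": [0,0,0]},
  {"translation": [0,0,0],"rotation": [0,0,0]},
  {"translation": [0,0,0],"rotation": [0,0,0]},
], jaw=1, newtons=30)

```text
t: 13.0
eef_pos: [0.4997, 0.0261, 0.0059]
ee_rot: [3.142, 0.0, 3.056]
force: [-0.3, 0.3, 2.7]
width: 0.0497
gripper_force: 30.0
```

Emit:
apply_moves([
  {"translation": [0,0,0.02],"rotation": [0,0,0]},
  {"translation": [0,0,0.06],"rotation": [0,0,0]},
  {"translation": [-0.01,0.04,0.1],"rotation": [0,0,0]},
  {"translation": [-0.02,0.11,0.15],"rotation": [0,0,0]},
  {"translation": [-0.03,0.19,0.19],"rotation": [0,0,0]},
  {"translation": [-0.05,0.28,0.22],"rotation": [0,0,0]},
  {"translation": [-0.07,0.37,0.24],"rotation": [0,0,0]},
  {"translation": [-0.09,0.45,0.24],"rotation": [0,0,0]},
  {"translation": [-0.11,0.52,0.24],"rotation": [0,0,0]},
  {"translation": [-0.12,0.56,0.24],"rotation": [0,0,0]},
])

```text
t: 13.83
eef_pos: [0.4692, 0.168, 0.0665]
ee_rot: [3.141, 0.001, 3.057]
force: [2.7, -7.4, -1.4]
width: 0.0499
gripper_force: 30.3
```

Emit:
apply_moves([
  {"translation": [-0.01,0.03,0],"rotation": [0,0,0]},
  {"translation": [-0.03,0.08,-0.01],"rotation": [0,0,0]},
  {"translation": [-0.06,0.13,-0.02],"rotation": [0,0,0]},
  {"translation": [-0.09,0.19,-0.03],"rotation": [0,0,0]},
  {"translation": [-0.12,0.25,-0.04],"rotation": [0,0,0]},
  {"translation": [-0.15,0.31,-0.05],"rotation": [0,0,0]},
  {"translation": [-0.175,0.36,-0.06],"rotation": [0,0,0]},
  {"translation": [-0.192,0.394,-0.064],"rotation": [0,0,0]},
  {"translation": [-0.192,0.394,-0.064],"rotation": [0,0,0]},
  {"translation": [-0.192,0.394,-0.064],"rotation": [0,0,0]},
])

```text
t: 14.67
eef_pos: [0.4215, 0.2648, 0.0499]
ee_rot: [-3.141, -0.0, 3.057]
force: [0.2, -0.4, -0.1]
width: 0.0506
gripper_force: 29.2
```

```bash
python3 - <<'E'
from h import *
ims={n:grab_frame(n) for n in('top','side')}
for n in ims: cv2.imwrite(f'pics/{n}6.png',ims[n])
s=get_state();e=s['eef_pos'];print(s['t'],e.round(4),s['ee_rot'].round(4),s['force'].round(1))
f=np.array([np.cos(-.0855),np.sin(-.0855),0]); n=np.append(e[:2],0)+.152*f; n[2]=e[2]-.003+.014
pn=proj('top',[n])[0]; ps=proj('side',[n])[0]; print('pred nose',n.round(4),pn.round(1),ps.round(1))
wh=lambda B,G,R:(B>125)&(G>125)&(R>125)
for nm,q in(('top',pn),('side',ps)):
    x,y=q.astype(int); 
    p=blob(ims[nm],(x-12,y-7,x+13,y+6) if nm=='top' else (x-20,y-12,x+20,y+12),wh,0,nm); w=cast(nm,p,n[2]); print(nm,len(p),p.mean(0).round(1),w.mean(0).round(4),np.ptp(w,axis=0).round(3))
a=ims['top'][150:240,205:295]; b=ims['side'][220:340,180:380]
cv2.imwrite('pics/z6.png',np.hstack([cv2.resize(a,(360,360)),cv2.resize(b[:, 20:140],(360,360))]))
E
```

```text
14.7667 [0.4218 0.2642 0.0499] [-3.1414e+00 -1.0000e-04  3.0559e+00] [-1.4  0.3 -1.5]
pred nose [0.5732 0.2512 0.0609] [245.4 207.2] [285.4 284.3]
top 75 [249.  206.9] [0.5737 0.2389 0.0609] [0.021 0.041 0.   ]
side 109 [286.8 281.3] [0.5727 0.2428 0.0609] [0.018 0.046 0.   ]
```

View pics/z6.png

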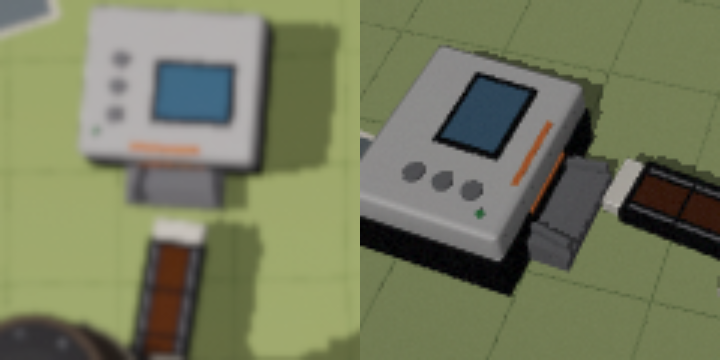

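The top crop shows the nose at (180,232) lying before the ledge at (178,188). The carrier axis is tilted about 5° more than the scanner's, so the carrier has yawed slightly in the pads. I'll measure that angle more exactly.

```bash
python3 - <<'E'
from h import *
e=np.array([.4218,.2642,.0499]); z=.0609
t=cv2.imread('pics/top6.png'); s=cv2.imread('pics/side6.png')
br=lambda B,G,R:(R-B>25)&(R-G>20)&(R<150)
for nm,im,roi in(('top',t,(235,207,262,242)),('side',s,(260,265,400,345))):
    p=blob(im,roi,br,0,nm); w=cast(nm,p,z)[:,:2]
    c=w.mean(0); d=np.linalg.svd(w-c)[2][0]; d*=np.sign(d[0])
    print(nm,len(p),c.round(4),'ext',np.ptp(w,axis=0).round(3),'yaw',np.degrees(np.arctan2(d[1],d[0])).round(2))
    a=c-e[:2]; print('  yaw TCP->brown centroid',np.degrees(np.arctan2(a[1],a[0])).round(2))
# scanner edges, top face: fit minAreaRect already -4.8; ledge side edges at z=.027..036
c=t[188:203,230:268].astype(int); print(c[8].sum(1)//3)
E
```

```text
top 188 [0.5154 0.2485] ext [0.088 0.034] yaw -9.77
  yaw TCP->brown centroid -9.53
side 143 [0.5034 0.2498] ext [0.035 0.026] yaw -10.32
  yaw TCP->brown centroid -10.01
[144 144 144 141 135 135 126 114  96  78  81 103 113 115 114 115 115 115
 115 115 115 116 116 116 116 116 115 109  83  69  65  77  86  87  88  91
 105 134]
```

Emit:
apply_moves([
  {"translation": [0,0,0],"rotation": [0,0,0.03]},
  {"translation": [0,0,-0.01],"rotation": [0,0,0.06]},
  {"translation": [0,0,-0.02],"rotation": [0,0,0.09]},
  {"translation": [0,0,-0.03],"rotation": [0,0,0.12]},
  {"translation": [0,0,-0.04],"rotation": [0,0,0.14]},
  {"translation": [0,0,-0.05],"rotation": [0,0,0.155]},
  {"translation": [0,0,-0.055],"rotation": [0,0,0.16]},
  {"translation": [0,0,-0.06],"rotation": [0,0,0.16]},
  {"translation": [0,0,-0.06],"rotation": [0,0,0.16]},
  {"translation": [0,0,-0.06],"rotation": [0,0,0.16]},
])

```text
t: 15.6
eef_pos: [0.4217, 0.2646, 0.0347]
ee_rot: [-3.141, -0.0, 3.14]
force: [0.1, -0.6, -0.2]
width: 0.0505
gripper_force: 29.2
```

```bash
python3 - <<'E'
from h import *
ims={n:grab_frame(n) for n in('top','side')}
for n in ims: cv2.imwrite(f'pics/{n}7.png',ims[n])
s=get_state();e=s['eef_pos'];print(s['t'],e.round(4),s['ee_rot'].round(4),s['force'].round(1))
z=e[2]+.011; t=ims['top']
br=lambda B,G,R:(R-B>25)&(R-G>20)&(R<150); wh=lambda B,G,R:(B>125)&(G>125)&(R>125)
w=cast('top',blob(t,(235,207,262,242),br,0,0),z)[:,:2]; d=np.linalg.svd(w-w.mean(0))[2][0]
print('brown',w.mean(0).round(4),np.degrees(np.arctan(d[1]/d[0])).round(2))
w2=cast('top',blob(t,(235,200,262,213),wh,0,0),z)[:,:2]; print('nose',w2.mean(0).round(4),np.ptp(w2,axis=0).round(3))
a=w2.mean(0)-e[:2];print('yaw TCP-nose',np.degrees(np.arctan2(a[1],a[0])).round(2))
# ledge: side edges, upscaled rows
g=t.astype(int)
for v in(193,195,197,199): print(v,g[v,230:268].sum(1)//3)
print('ledge 249,196',cast('top',[[249,196]],.027).round(4))
G=np.array([.631,.2467]);f=np.array([.9964,-.0854]);l=np.array([.0854,.9964])
for q in(e[:2],w.mean(0),w2.mean(0)): print('lateral',((q-G)@l).round(4),'along',((q-G)@f).round(4))
print('expected px: ledge corners',proj('top',[np.append(G-.016*f+k*l,.036) for k in(.042,-.042,.027,-.027)]).round(1))
E
```

```text
15.7 [0.4217 0.2647 0.0349] [3.1415e+00 1.0000e-04 3.1399e+00] [ 0.7  0.4 -0.7]
brown [0.5162 0.2562] -5.22
nose [0.5755 0.2514] [0.021 0.041]
yaw TCP-nose -4.95
193 [136 135 135 131 123 126 125 119 111  92  77  85 105 113 113 112 112 112
 111 112 112 113 112 112 112 112 111 101  77  65  60  51  48  47  46  46
  51  63]
195 [144 144 144 140 131 133 128 117 104  83  82 103 113 115 115 115 116 115
 115 116 116 116 116 116 116 116 116 109  84  70  67  75  84  84  84  86
 101 129]
197 [145 144 144 142 139 137 125 111  89  73  78  99 109 111 111 112 112 112
 112 112 113 113 113 113 113 114 114 109  86  70  65  78  87  87  89  90
 105 135]
199 [144 145 144 143 140 138 125 108  90  76  73  82 100 107 108 109 108 109
 109 109 109 109 109 109 109 110 111 109  91  72  67  82  89  87  88  90
 106 134]
ledge 249,196 [[0.6162 0.2441 0.027 ]]
lateral 0.0001 along -0.21
lateral -0.0004 along -0.1152
lateral -0.0 along -0.0557
expected px: ledge corners [[235.4 195.2]
 [259.5 196.7]
 [239.7 195.5]
 [255.2 196.4]]
```

The carrier is now in line: lateral offset under 1 mm and yaw within 0.3° of the feed. I'll feed its nose over the ledge and check the forces.

Emit:
apply_moves([
  {"translation": [0.01,-0.001,-0.004],"rotation": [0,0,0]},
  {"translation": [0.03,-0.003,-0.008],"rotation": [0,0,0]},
  {"translation": [0.05,-0.004,-0.012],"rotation": [0,0,0]},
  {"translation": [0.075,-0.006,-0.012],"rotation": [0,0,0]},
  {"translation": [0.1,-0.009,-0.012],"rotation": [0,0,0]},
  {"translation": [0.125,-0.011,-0.012],"rotation": [0,0,0]},
  {"translation": [0.145,-0.012,-0.012],"rotation": [0,0,0]},
  {"translation": [0.16,-0.014,-0.012],"rotation": [0,0,0]},
  {"translation": [0.16,-0.014,-0.012],"rotation": [0,0,0]},
  {"translation": [0.16,-0.014,-0.012],"rotation": [0,0,0]},
])

```text
t: 16.53
eef_pos: [0.4619, 0.2609, 0.0317]
ee_rot: [-3.141, -0.0, 3.139]
force: [-0.2, 0.0, -1.7]
width: 0.0504
gripper_force: 29.2
```

```bash
python3 - <<'E'
from h import *
ims={n:grab_frame(n) for n in('top','side')}
for n in ims: cv2.imwrite(f'pics/{n}8.png',ims[n])
s=get_state();print(s['t'],s['eef_pos'].round(4),s['ee_rot'].round(4),s['force'].round(1),s['moment'].round(2))
a=ims['top'][165:225,220:280]; b=ims['side'][245:325,215:325]
cv2.imwrite('pics/z8.png',np.hstack([cv2.resize(a,(360,360)),cv2.resize(b,(440,360))]))
E
```

```text
16.6333 [0.4616 0.261  0.0318] [-3.1415e+00 -1.0000e-04  3.1398e+00] [-0.2  0.6 -0.9] [-0.09  0.04  0.04]
```

View pics/z8.png

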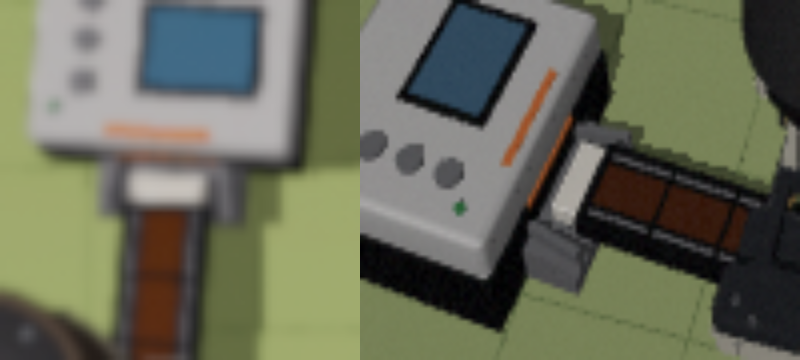

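The nose sits midway between the guides at crop (167,187) and in line with the slot, and no force shows. I'll feed it on in.

Emit:
apply_moves([
  {"translation": [0.015,-0.001,0],"rotation": [0,0,0]},
  {"translation": [0.04,-0.003,0],"rotation": [0,0,0]},
  {"translation": [0.07,-0.006,0],"rotation": [0,0,0]},
  {"translation": [0.1,-0.009,0],"rotation": [0,0,0]},
  {"translation": [0.13,-0.011,0],"rotation": [0,0,0]},
  {"translation": [0.16,-0.014,0],"rotation": [0,0,0]},
  {"translation": [0.19,-0.016,0],"rotation": [0,0,0]},
  {"translation": [0.22,-0.019,0],"rotation": [0,0,0]},
  {"translation": [0.24,-0.021,0],"rotation": [0,0,0]},
  {"translation": [0.24,-0.021,0],"rotation": [0,0,0]},
])

```text
t: 17.47
eef_pos: [0.5228, 0.2558, 0.0317]
ee_rot: [3.142, 0.0, 3.139]
force: [-0.5, 0.5, -1.5]
width: 0.0503
gripper_force: 29.2
```

```bash
python3 - <<'E'
from h import *
s=get_state();print(s['t'],s['eef_pos'].round(4),s['ee_rot'].round(4),s['force'].round(1),s['moment'].round(2),s['width'])
E
```

```text
17.4667 [0.5228 0.2558 0.0317] [3.1416e+00 3.0000e-04 3.1392e+00] [-0.5  0.5 -1.5] [ 0.01 -0.07 -0.02] 0.05029098420360706
```

Emit:
apply_moves([
  {"translation": [0.015,-0.001,0],"rotation": [0,0,0]},
  {"translation": [0.04,-0.003,0],"rotation": [0,0,0]},
  {"translation": [0.065,-0.006,0],"rotation": [0,0,0]},
  {"translation": [0.09,-0.008,0],"rotation": [0,0,0]},
  {"translation": [0.115,-0.01,0],"rotation": [0,0,0]},
  {"translation": [0.135,-0.012,0],"rotation": [0,0,0]},
  {"translation": [0.15,-0.013,0],"rotation": [0,0,0]},
  {"translation": [0.16,-0.014,0],"rotation": [0,0,0]},
  {"translation": [0.16,-0.014,-0.003],"rotation": [0,0,0]},
  {"translation": [0.16,-0.014,-0.004],"rotation": [0,0,0]},
])

```text
t: 18.3
eef_pos: [0.5617, 0.2523, 0.0306]
ee_rot: [-3.142, -0.0, 3.14]
force: [0.0, 0.7, -0.5]
width: 0.0505
gripper_force: 29.2
```

Emit:
apply_moves([
  {"translation": [0.004,0,0],"rotation": [0,0,0]},
  {"translation": [0.008,-0.001,0],"rotation": [0,0,0]},
  {"translation": [0.012,-0.001,0],"rotation": [0,0,0]},
  {"translation": [0.016,-0.001,0],"rotation": [0,0,0]},
  {"translation": [0.02,-0.002,0],"rotation": [0,0,0]},
  {"translation": [0.024,-0.002,0],"rotation": [0,0,0]},
  {"translation": [0.026,-0.002,0],"rotation": [0,0,0]},
  {"translation": [0.028,-0.002,0],"rotation": [0,0,0]},
  {"translation": [0.028,-0.002,0],"rotation": [0,0,0]},
  {"translation": [0.028,-0.002,0],"rotation": [0,0,0]},
])

```text
t: 19.13
eef_pos: [0.5688, 0.2519, 0.0308]
ee_rot: [3.141, 0.0, 3.14]
force: [-1.1, 0.6, -1.0]
width: 0.0501
gripper_force: 29.2
```

```bash
python3 - <<'E'
from h import *
s=get_state();print(s['t'],s['eef_pos'].round(4),s['ee_rot'].round(4),s['force'].round(1),s['moment'].round(2),s['width'])
E
```

```text
19.1333 [0.5688 0.2519 0.0308] [3.1415e+00 1.0000e-04 3.1399e+00] [-1.1  0.6 -1. ] [-0.01 -0.11  0.01] 0.05014385532267309
```

Emit:
apply_moves([
  {"translation": [0.002,0,0],"rotation": [0,0,0]},
  {"translation": [0.004,0,0],"rotation": [0,0,0]},
  {"translation": [0.006,-0.001,0],"rotation": [0,0,0]},
  {"translation": [0.008,-0.001,0],"rotation": [0,0,0]},
  {"translation": [0.01,-0.001,0],"rotation": [0,0,0]},
  {"translation": [0.012,-0.001,0],"rotation": [0,0,0]},
  {"translation": [0.014,-0.001,0],"rotation": [0,0,0]},
  {"translation": [0.016,-0.001,0],"rotation": [0,0,0]},
  {"translation": [0.016,-0.001,0],"rotation": [0,0,0]},
  {"translation": [0.016,-0.001,0],"rotation": [0,0,0]},
])

```text
t: 19.97
eef_pos: [0.5699, 0.2512, 0.0299]
ee_rot: [-3.14, -0.004, 3.14]
force: [-10.9, 3.8, 1.2]
width: 0.05
gripper_force: 28.9
```

```bash
python3 - <<'E'
from h import *
s=get_state();print(s['t'],s['eef_pos'].round(4),s['ee_rot'].round(4),s['force'].round(1),s['moment'].round(2),s['width'])
E
```

```text
19.9667 [0.5699 0.2512 0.0299] [-3.1401 -0.0045  3.1397] [-10.9   3.8   1.2] [1.34 4.01 0.18] 0.0499622491684747
```

The force rises to 11 N at x = 0.570, close to the predicted home position of 0.569, so it is against the stop. I'll ease the push, release, and rise.

Emit:
apply_moves([
  {"translation": [-0.003,0,0],"rotation": [0,0,0]},
  {"translation": [-0.006,0,0],"rotation": [0,0,0]},
  {"translation": [-0.009,0.001,0],"rotation": [0,0,0]},
  {"translation": [-0.01,0.001,0],"rotation": [0,0,0]},
  {"translation": [-0.01,0.001,0],"rotation": [0,0,0]},
  {"translation": [-0.01,0.001,0],"rotation": [0,0,0]},
  {"translation": [-0.01,0.001,0],"rotation": [0,0,0]},
  {"translation": [-0.01,0.001,0],"rotation": [0,0,0]},
  {"translation": [-0.01,0.001,0],"rotation": [0,0,0]},
  {"translation": [-0.01,0.001,0],"rotation": [0,0,0]},
])

```text
t: 20.8
eef_pos: [0.5699, 0.2518, 0.0307]
ee_rot: [-3.141, -0.0, 3.14]
force: [-5.8, 1.3, -0.7]
width: 0.0502
gripper_force: 29.2
```

Emit:
apply_moves([
  {"translation": [0,0,0],"rotation": [0,0,0]},
  {"translation": [0,0,0],"rotation": [0,0,0]},
  {"translation": [0,0,0],"rotation": [0,0,0]},
  {"translation": [0,0,0],"rotation": [0,0,0]},
  {"translation": [0,0,0],"rotation": [0,0,0]},
  {"translation": [0,0,0],"rotation": [0,0,0]},
  {"translation": [0,0,0],"rotation": [0,0,0]},
  {"translation": [0,0,0],"rotation": [0,0,0]},
  {"translation": [0,0,0],"rotation": [0,0,0]},
  {"translation": [0,0,0],"rotation": [0,0,0]},
], jaw=-1)

```text
t: 21.63
eef_pos: [0.5702, 0.2519, 0.0308]
ee_rot: [-3.142, 0.0, 3.14]
force: [0.6, -0.3, 0.4]
width: 0.0873
gripper_force: 0.0
```

Emit:
apply_moves([
  {"translation": [0,0,0.03],"rotation": [0,0,0]},
  {"translation": [0,0,0.08],"rotation": [0,0,0]},
  {"translation": [0,0,0.14],"rotation": [0,0,0]},
  {"translation": [0,0,0.2],"rotation": [0,0,0]},
  {"translation": [-0.05,-0.05,0.26],"rotation": [0,0,0]},
  {"translation": [-0.1,-0.13,0.32],"rotation": [0,0,0]},
  {"translation": [-0.17,-0.24,0.38],"rotation": [0,0,0]},
  {"translation": [-0.24,-0.36,0.42],"rotation": [0,0,0]},
  {"translation": [-0.3,-0.48,0.45],"rotation": [0,0,0]},
  {"translation": [-0.34,-0.58,0.46],"rotation": [0,0,0]},
])

```text
t: 22.47
eef_pos: [0.4842, 0.1056, 0.1477]
ee_rot: [3.14, 0.002, 3.14]
force: [1.0, -0.0, -0.0]
width: 0.0875
gripper_force: 0.0
```

```bash
python3 - <<'E'
from h import *
ims={n:grab_frame(n) for n in('top','side')}
for n in ims: cv2.imwrite(f'pics/{n}9.png',ims[n])
s=get_state();print(s['t'],s['eef_pos'].round(4),s['force'].round(1))
org=lambda B,G,R:(R-B>50)&(R-G>30)&(R>110)
G=np.array([.631,.2467]);f=np.array([.9964,-.0854]);l=np.array([.0854,.9964])
for nm,roi in(('top',(235,200,265,230)),('side',(290,260,370,330))):
    try: p=blob(ims[nm],roi,org,0,nm)
    except ValueError: print(nm,'none'); continue
    w=cast(nm,p,.041)[:,:2]; q=w-G; print(nm,len(p),p.mean(0).round(1),w.mean(0).round(4),'along',(q@f).min().round(4),(q@f).max().round(4),'lat',(q@l).mean().round(4))
b=ims['side'][220:345,190:357]; a=ims['top'][150:240,205:295]
cv2.imwrite('pics/z9.png',np.hstack([cv2.resize(a,(320,320)),cv2.resize(b,(428,320))]))
E
```

```text
22.5667 [0.4835 0.1042 0.1474] [-0.7  1.1 -0. ]
top 193 [246.3 208.1] [0.5724 0.2514] along -0.0822 -0.0374 lat -0.0004
side 120 [292.7 288.6] [0.559  0.2456] along -0.08 -0.0569 lat -0.0072
```

View pics/z9.png

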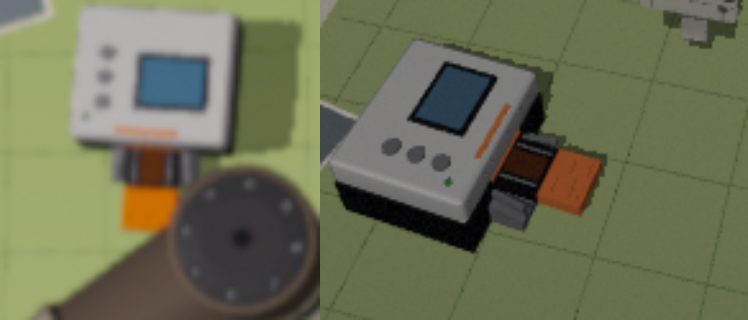

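The carrier sits in the slot in line with the feed. Its tail face is about 80–82 mm before the gate (80 expected), and the gripper is clear.

```bash
python3 -c "
from station import *
print(job_done())"
```

```text
the job is handed in; nothing more can be done
None
```

The film carrier is in the scanner against the inner stop, level, face up and let go, and I handed the job in at about 22.6 s of the 54 s allowed; no verdict came back. I did not re-measure the bystanders at the end.

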